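Fit the grooved burnishing head to the bench burnisher

ROBOT

A 6-joint arm with a two-finger parallel gripper is mounted at the origin on the work surface. World frame = base frame: x ahead of the robot, y to its left, z up, the work surface at z = 0. Lengths are in m, angles in rad, forces in N, time in s.
With the tool pointing down it reaches from about 0.35 to 1 m from the base axis. Payload 7.1 kg.
Tool frame: the origin (TCP) lies between the finger pads; the fingertips stand 22 mm ahead of it and the grasp point (between the pads) lies 3 mm ahead of it; x points along the fingers, y is the direction in which the jaws open and shut, and the axes are right-handed (so a half turn about x gives the same grasp; the last joint's range is limited). The gripper opens to 85 mm and grips with 20 to 120 N. Pads are 22 mm wide; open, the fingers measure 114 mm over their backs; the gripper's body (76 mm by 85 mm) begins 54 mm behind the grasp point. The pads swing forward as they close: fully open they stand 13 mm farther back than shut.
Start: joints at [-1.123, 0.423, 1.63, -0, 1.089, -0.019], TCP at [0.281, -0.558, 0.253] pointing down, gripper open.
Joint ranges: [-3, 3], [-0.9, 2.11], [0.09, 2.58], [-1.31, 4.45], [0.11, 2.69], [-2.54, 2.54]. Speed limits (rad/s): [2.39, 2.39, 3.01, 3.14, 3.14, 3.14].

INTERFACE

Orientations are given as a rotation vector (axis times angle).
In Python, from rig import manip gives the robot as it stands. The module is installed in compiled form; this text tells all that it offers. Calls block until the motion is done:
- manip.move_to(position, orientation): joint-space move of the TCP to a pose.
- manip.servo_line(position, orientation=None, rate=0.15): straight line of the TCP; orientation=None keeps the orientation; rate is the mean speed in m/s.
- manip.set_joints(angles): joint-space move.
- manip.command_gripper(opening, f_grip=None): finger opening in m; f_grip is the grip in N (None keeps the last); returns when the fingers have stopped.
- manip.hold(seconds).
- manip.solve_ik(position, orientation): joint angles nearest the present ones, or None.
- manip.camera(name): name is "scene" or "top"; returns a dict with "image" (480x640x3 uint8, red, green, blue), "fx", "fy", "cx", "cy" (pixels), "k1" (the pictures are not rectified: a ray, as slopes to the right and down, at radius r is drawn at 1 + k1 r^2 times it, then the intrinsics apply), "cam_to_world" (4x4, takes a point from camera to world coordinates). Camera axes: x right, y down, z forward; pixel columns grow to the right and rows downward; lengths in m; the calibration is good to about 2 mm. A picture is of the moment at which its call begins. There is no depth.
A pose or a line that the arm cannot do raises manip.IKError and nothing moves.
- manip.sign_off(): hands the job in, once; it reports no verdict.
Readings, each from a call of its own:
- manip.get_time(): time.
- manip.get_joint_positions(): joint angles.
- manip.get_joint_vel(): joint speeds.
- manip.get_tau(): joint torques, N m.
- manip.get_position(): TCP position.
- manip.get_ee_rot(): TCP orientation.
- manip.get_contact_force(): force on the tool from outside, world axes, zero at the start.
- manip.get_torque(): the same for the moment, N m.
- manip.get_width(): finger opening in m.
Only numpy, scipy, OpenCV 4.12 (cv2) and the standard library are available. Lean on these libraries where they do the work, as an engineer would, in place of code of your own. Each camera call takes 0.05 s, during which the arm holds its last target.

TASK

Take the tall grooved wooden burnishing head out of the rack and fit it to the leaning spindle of the grey bench burnisher: tapered shank fully home in the spindle, flange down on the spindle face with its two slots over the two driving dogs. Set it in, do not let it drop; then let go of it, and leave the domed spare head and the other things on the bench where they are.

Things in the scene. Friction and masses are not known exactly. Their poses are not given: they have to be found in the camera images.
- burnisher: Grooved burnishing head, 144 mm long, 0.24 to 0.44 kg. Origin: centre of its flange's underside; z along its axis, up to the grip. Steel flange z 0 to 12 mm, 56 mm diameter, two open rim slots at +x and -x, 14 mm wide, cut right through and in to 17 mm from the axis. Above it a dark wood roll, 44 mm diameter with three grooves, to z 54 mm, then the boss. Starts upright in either rack hole.
- burnisher_grip (a point): Centre of the grooved head's wooden boss, on the axis, 74 mm above the flange's underside; axes as burnisher. The boss reaches 20 mm above and below this point and has two flats 26 mm apart, facing +y and -y; it is 36 mm along x. The place to grip, across the flats. At the start x is turned up to 0.5 rad from the rack's x.
- burnisher_tip (a point): Lower end of the grooved head's tapered steel shank, on the axis, 50 mm below the flange's underside; axes as burnisher. The shank is 22 mm in diameter at the flange and 13 mm here.
- spindle_nose (a point): Centre of the flat ring-shaped end face of the machine's steel spindle (60 mm diameter, 64 mm long), 200 mm above the table. z points out along the axis: up, leaning 35 degrees from vertical towards the machine's -x; the head goes in along -z. x runs through the two dogs. Round tapered bore from here: 23.6 mm diameter, 0.8 mm more in radius than the shank all along, 60 mm deep.
- spindle_dog (a point): Crest of one of two equal driving dogs on the spindle face, at x = +24.5 and -24.5 mm from its centre: 10 mm wide (y), 10 long (x), 9 high, rounded crest. Axes as spindle_nose. A seated head's origin and axes match that point's, x either way round. The spindle (and this point) turns about z against 0.04 N m friction; it starts up to 0.5 rad from the plane it leans in.
- rack: Fixed wooden block, 90 mm (x) by 230 mm (y) by 60 mm high, origin at the centre of its underside, with two round holes 28 mm in diameter and 56 mm deep at y = +65 and -65 mm, one for each head.
- machine: The grey bench burnisher, fixed to the table: a base plate 250 by 150 mm (from x -50 to +200 mm), a motor leaning towards -x with the spindle at its upper end. Its origin is on the table straight below the centre of the spindle face; the spindle leans towards the machine's -x.
- spare: The domed spare head, a bystander: same hub, flange and shank as the grooved head, but with a smooth dome of 52 mm diameter that ends 52 mm above the flange's underside and no boss. It stands in the rack's other hole. Origin at the centre of its flange's underside.
- jar: Amber glass jar with a lid, a bystander, 68 mm diameter, 90 mm high, origin at the centre of its underside.
- bottle: White plastic bottle, a bystander, 56 mm diameter, 130 mm high, origin at the centre of its underside.
- block: Cork block, a bystander, 60 by 100 by 35 mm, origin at the centre of its underside.
Not all that is in view belongs to the job. What is shaped like the burnisher but blue, green or turquoise is not meant.

How it is judged:
By the outcome, as a careful person would: the job done as asked, in the order asked, and still so for the second after the job is handed in, with the robot touching nothing.
It also fails if it takes over 42 s, if anything falls off the work surface, if the arm or the gripper's body presses on something with over 40 N, if the wrist force passes 120 N, or if a joint passes its speed limit or range.

## Working session

There is one attempt and no reset: what is moved stays moved. The work goes in short steps, each a Python script; the robot and the scene stay as the last script left them, time stands still between calls to the robot, and variables do not carry over. Pictures are saved under pics/ and viewed, and the job is handed in when it is done.

```bash
ls; mkdir -p pics; python3 - <<'E'
from rig import manip
import cv2,numpy as np
for n in ("scene","top"):
    c=manip.camera(n)
    cv2.imwrite(f"pics/{n}0.png",c["image"][:,:,::-1])
    np.savez(f"{n}0.npz",**{k:v for k,v in c.items()})
    print(n,{k:c[k] for k in("fx","fy","cx","cy","k1")},np.round(c["cam_to_world"],4).tolist())
print(manip.get_time(),manip.get_position(),manip.get_ee_rot(),manip.get_width())
E
```

```text
pics
scene {'fx': 481.6889724601541, 'fy': 481.6889724601541, 'cx': 322.3978292191083, 'cy': 246.58672576125537, 'k1': -0.03141693319668121} [[0.7885, 0.5388, -0.2965, 0.9054], [0.615, -0.6936, 0.3751, -0.4194], [-0.0035, -0.4782, -0.8783, 1.0831], [0.0, 0.0, 0.0, 1.0]]
top {'fx': 550.300491951365, 'fy': 550.300491951365, 'cx': 310.64560942480443, 'cy': 245.98626806311353, 'k1': -0.08522565313224717} [[0.0198, -0.9834, 0.1803, 0.326], [-0.9998, -0.0195, 0.0033, -0.021], [0.0003, -0.1803, -0.9836, 1.5946], [0.0, 0.0, 0.0, 1.0]]
0.1 [ 0.2810714  -0.55770477  0.25262827] [ 1.96181689  0.46780712 -1.9624317 ] 0.0850786995810967
```

View pics/scene0.png

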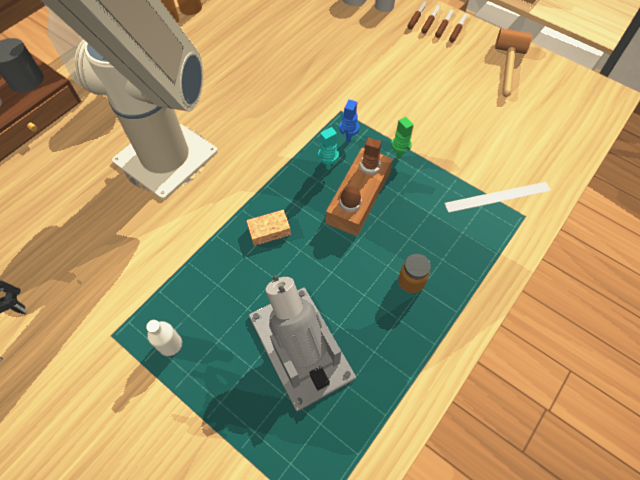

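View pics/top0.png

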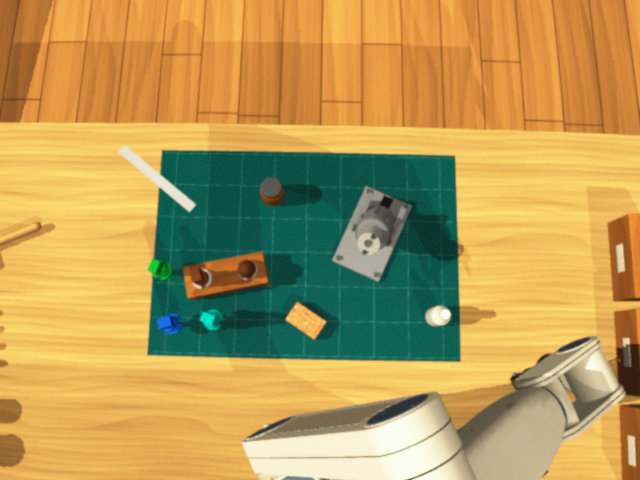

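In the scene view the brown grooved head with a boss is at (371,155), and the domed spare is at (350,198) in the same rack. Three coloured lookalikes stand at (349,117) blue, (329,145) turquoise and (403,135) green. The spindle face is at about (280,285). In the top view the grooved head is at (200,278), the spare at (247,270) and the spindle at (369,242). The brown bossed one in the rack fits the description, so I'll confirm it in enlarged crops.

```bash
python3 - <<'E'
import cv2,numpy as np
s=cv2.imread("pics/scene0.png");t=cv2.imread("pics/top0.png")
def crop(im,x,y,w,h,k):return cv2.resize(im[y:y+h,x:x+w],None,fx=k,fy=k,interpolation=cv2.INTER_CUBIC)
cv2.imwrite("pics/c1.png",np.hstack([crop(s,320,130,80,110,5),crop(s,240,260,80,110,5)]))
cv2.imwrite("pics/c2.png",np.hstack([crop(t,175,240,100,70,4),crop(t,325,205,100,70,4)]))
E
```

```text
(no output)
```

View pics/c1.png

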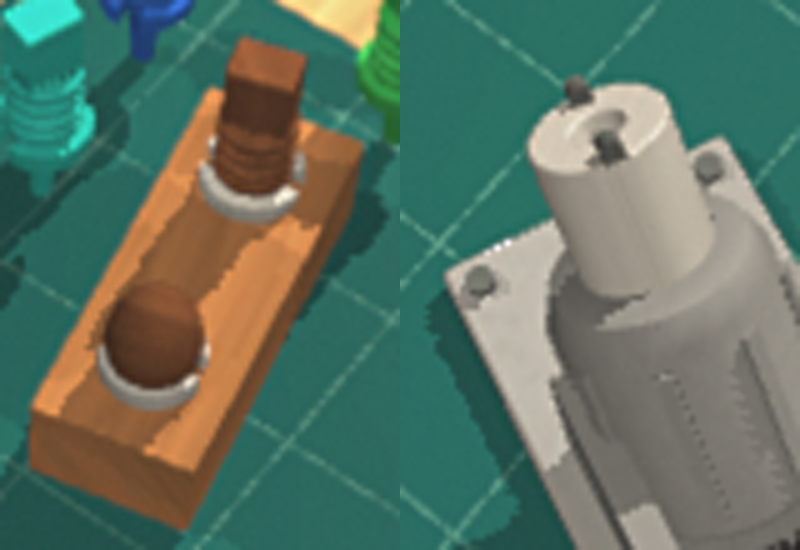

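View pics/c2.png

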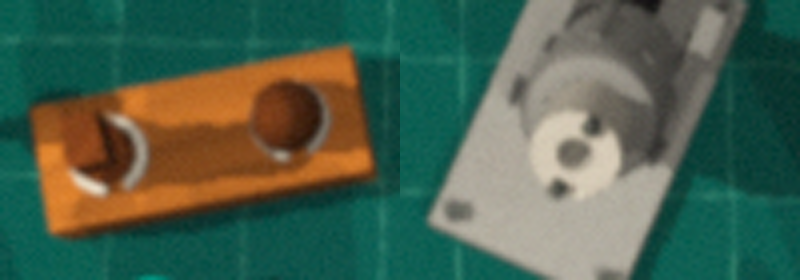

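The crops confirm it: the bossed, grooved brown head is in the rack's far hole and the dome is in the near one. Next I'll average a few frames and make zooms with pixel grids so I can measure.

```bash
cat > h.py <<'E'
import cv2,numpy as np
from scipy.spatial.transform import Rotation as R
def load(n):
    d=np.load(n); return {k:d[k] for k in d.files}
def proj(c,P):
    P=np.atleast_2d(P);T=np.linalg.inv(c["cam_to_world"])
    q=P@T[:3,:3].T+T[:3,3]; s=q[:,:2]/q[:,2:]
    s=s*(1+c["k1"]*(s**2).sum(1,keepdims=True))
    return np.c_[c["fx"]*s[:,0]+c["cx"],c["fy"]*s[:,1]+c["cy"]]
def ray(c,uv):
    s0=np.array([(uv[0]-c["cx"])/c["fx"],(uv[1]-c["cy"])/c["fy"]]);s=s0.copy()
    for _ in range(20): s=s0/(1+c["k1"]*(s@s))
    d=c["cam_to_world"][:3,:3]@np.r_[s,1]; return c["cam_to_world"][:3,3],d/np.linalg.norm(d)
def atz(c,uv,z):
    o,d=ray(c,uv); return o+d*(z-o[2])/d[2]
def tri(pairs):
    A=np.zeros((3,3));b=np.zeros(3)
    for c,uv in pairs:
        o,d=ray(c,uv);M=np.eye(3)-np.outer(d,d);A+=M;b+=M@o
    return np.linalg.solve(A,b)
def snap(n,k=6):
    from rig import manip
    ims=[]
    for _ in range(k):
        c=manip.camera(n);ims.append(c["image"].astype(float))
    c["image"]=np.mean(ims,0); return c
def zoom(im,x,y,w,h,k,step=5):
    im=np.clip(im,0,255).astype(np.uint8)[:,:,::-1]
    z=cv2.resize(im[y:y+h,x:x+w],None,fx=k,fy=k,interpolation=cv2.INTER_LINEAR).copy()
    for u in range(x-x%step+step,x+w,step):
        X=int((u-x+.5)*k);cv2.line(z,(X,0),(X,5),(0,0,255),1);cv2.putText(z,str(u),(X-9,15),0,.33,(255,255,255),1)
    for v in range(y-y%step+step,y+h,step):
        Y=int((v-y+.5)*k);cv2.line(z,(0,Y),(5,Y),(0,0,255),1);cv2.putText(z,str(v),(7,Y+3),0,.33,(255,255,255),1)
    return z
def draw(z,x,y,k,uv,col=(0,255,255),closed=False,dot=False):
    p=((np.asarray(uv)-[x,y]+.5)*k)
    if dot:
        for q in p: cv2.circle(z,tuple(int(a) for a in q),2,col,-1)
    else: cv2.polylines(z,[np.round(p).astype(np.int32)],closed,col,1)
E
python3 - <<'E'
from h import *
for n in("scene","top"):
    c=snap(n,6);np.savez(n+"A.npz",**c);
    if n=="scene":
        cv2.imwrite("pics/sA.png",np.hstack([zoom(c["image"],320,130,75,110,5),zoom(c["image"],258,265,50,69,8)[:550]]))
    else: cv2.imwrite("pics/tA.png",np.hstack([zoom(c["image"],180,245,50,60,8),zoom(c["image"],345,220,45,60,8)]))
E
```

```text
(no output)
```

View pics/sA.png

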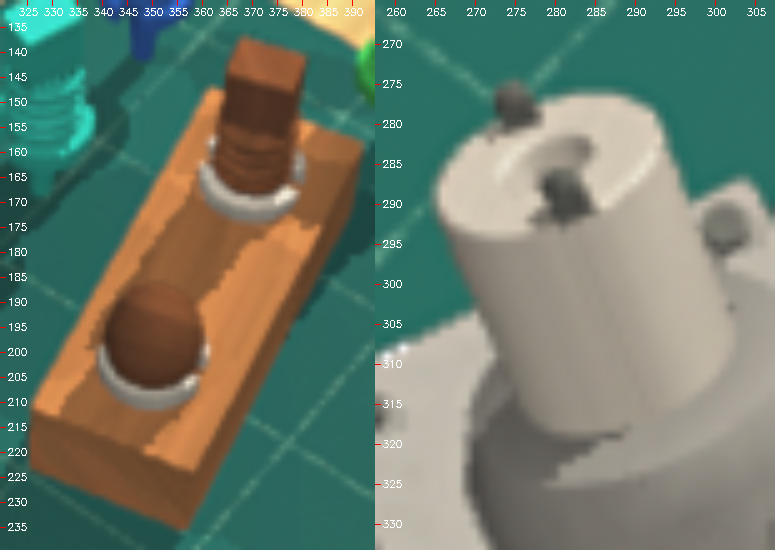

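View pics/tA.png

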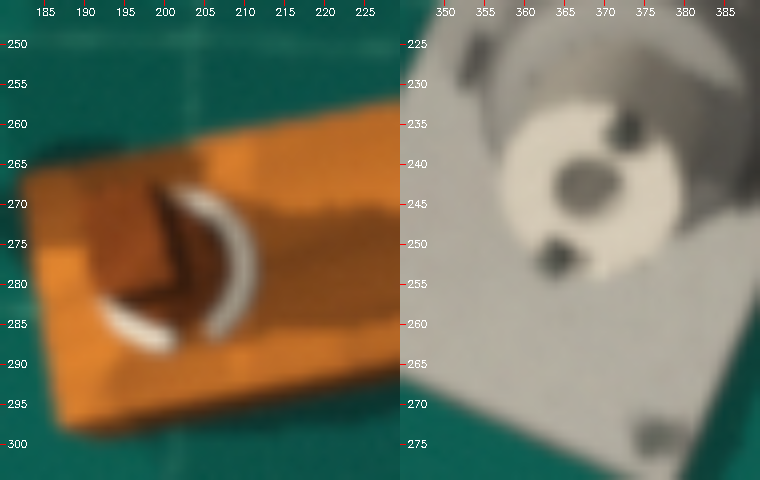

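```bash
cat > fit.py <<'E'
from h import *
from scipy.optimize import least_squares
from scipy.ndimage import map_coordinates
S=load("sceneA.npz");T=load("topA.npz")
def edges(c,uv,nrm,half=3.,ch=None):
    """subpixel max |gradient| along the normals"""
    g=c["image"].mean(2) if ch is None else c["image"][:,:,ch]
    t=np.arange(-half,half+.01,.1)
    X=uv[:,None,:]+nrm[:,None,:]*t[None,:,None]
    I=map_coordinates(g,[X[...,1],X[...,0]],order=1)
    I=cv2.GaussianBlur(I,(0,0),sigmaX=5,sigmaY=.01) if False else I
    from scipy.ndimage import gaussian_filter1d
    G=gaussian_filter1d(I,6,axis=1,order=1)
    k=np.abs(G).argmax(1); return t[k],np.abs(G).max(1)
def frame(yaw,tilt,spin=0):
    # machine frame yaw; spindle z leans to machine -x
    return (R.from_euler('z',yaw)*R.from_euler('y',-tilt)*R.from_euler('z',spin))
E
python3 - <<'E'
from fit import *
print("c",tri([(T,(368,243)),(S,(279.4,285.1))]))
for n,c,p in [("top rack",T,[(182.25,267.25),(186.75,298),(261.5,251.5),(268.2,284.5)]),("scene rack",S,[(362.1,147.1),(392.5,158.9),(358.5,224.1),(326.1,210.5)])]:
    print(n,np.round([atz(c,q,.06) for q in p],4).tolist())
for q in [(368.1,136.9),(380.9,140.9),(379.3,147.5),(365.1,142.5)]: print("boss",atz(S,q,.154).round(4))
print("bossT",[atz(T,(a/8+179.5,b/8+244.5),.154).round(4) for a,b in [(88,195),(155,185),(178,282),(100,290)]])
print("dogs T",[atz(T,q,.208).round(4) for q in [(373,236.2),(364.3,251.3)]])
# machine base direction in the top
E
```

```text
c [ 0.59277354 -0.16412485  0.19907807]
top rack [[0.539, 0.346, 0.06], [0.4524, 0.3281, 0.06], [0.5887, 0.1229, 0.06], [0.4953, 0.1008, 0.06]]
scene rack [[0.4554, 0.3278, 0.06], [0.5437, 0.3449, 0.06], [0.5916, 0.1227, 0.06], [0.5036, 0.1051, 0.06]]
boss [0.4895 0.2953 0.154 ]
boss [0.5222 0.3043 0.154 ]
boss [0.5312 0.2843 0.154 ]
boss [0.4941 0.2758 0.154 ]
bossT [array([0.5221, 0.3012, 0.154 ]), array([0.5259, 0.279 , 0.154 ]), array([0.4937, 0.2696, 0.154 ]), array([0.4905, 0.2954, 0.154 ])]
dogs T [array([ 0.609 , -0.1763,  0.208 ]), array([ 0.5691, -0.154 ,  0.208 ])]
```

```bash
cat > fitsp.py <<'E'
from fit import *
import sys
th=np.linspace(0,2*np.pi,72,endpoint=False)
def circ(p,r=.03):
    Rm=frame(p[3],p[4]).as_matrix()
    return p[:3]+np.c_[r*np.cos(th),r*np.sin(th),0*th]@Rm.T
def sample(p,c,half):
    uv=proj(c,circ(p)); d=proj(c,circ(p,.0305))-uv; n=d/np.linalg.norm(d,axis=1,keepdims=True)
    t,g=edges(c,uv,n,half); return uv+n*t[:,None],n,g,t
p=np.array([.5928,-.1641,.2,-.44,np.radians(35)])
for it in range(8):
    half=3. if it<4 else 1.5
    D=[sample(p,c,half) for c in (S,T)]
    def res(q,full=False):
        o=[]
        for c,(e,n,g,t) in zip((S,T),D):
            r=((proj(c,circ(q))-e)*n).sum(1); o.append(r*(g>np.median(g)*.4))
        pr=[(q[2]-.2)/.0005*0.3,(q[4]-np.radians(35))/.005*.3] if PRI else []
        return np.r_[o[0],o[1],pr]
    PRI=len(sys.argv)>1
    s=least_squares(res,p,loss='soft_l1',f_scale=.3); p=s.x
    print(p.round(4),"rms S,T",[np.sqrt(np.median(res(p)[i*72:(i+1)*72]**2)).round(3) for i in(0,1)])
np.save("sp.npy",p)
zs=zoom(S["image"],255,265,55,50,7);zt=zoom(T["image"],345,220,55,50,7)
for c,z,o in((S,zs,(255,265)),(T,zt,(345,220))):
    draw(z,*o,7,proj(c,circ(p)),closed=True); draw(z,*o,7,proj(c,circ(p,.0118)),closed=True)
    e=sample(p,c,1.5);draw(z,*o,7,e[0][e[2]>np.median(e[2])*.4],(0,0,255),dot=True)
cv2.imwrite("pics/fit_sp%d.png"%PRI,np.hstack([zs,zt]))
E
python3 fitsp.py; python3 fitsp.py 1
```

```text
[ 0.5929 -0.1643  0.1985 -0.4329  0.6497] rms S,T [np.float64(0.226), np.float64(0.298)]
[ 0.5928 -0.1644  0.2006 -0.3839  0.6431] rms S,T [np.float64(0.332), np.float64(0.262)]
[ 0.593  -0.1646  0.1995 -0.2926  0.6682] rms S,T [np.float64(0.32), np.float64(0.192)]
[ 0.5927 -0.1647  0.2018 -0.0909  0.6225] rms S,T [np.float64(0.27), np.float64(0.194)]
[ 0.5923 -0.1647  0.2017  0.0964  0.618 ] rms S,T [np.float64(0.195), np.float64(0.263)]
[ 0.5919 -0.1648  0.2014  0.1505  0.594 ] rms S,T [np.float64(0.295), np.float64(0.253)]
[ 0.5918 -0.1649  0.2003  0.189   0.5688] rms S,T [np.float64(0.248), np.float64(0.264)]
[ 0.5918 -0.1651  0.1998  0.2067  0.5531] rms S,T [np.float64(0.356), np.float64(0.218)]
[ 0.5928 -0.1643  0.1992 -0.434   0.6288] rms S,T [np.float64(0.217), np.float64(0.324)]
[ 0.5926 -0.1642  0.1998 -0.3998  0.6179] rms S,T [np.float64(0.182), np.float64(0.306)]
[ 0.5928 -0.1644  0.1998 -0.3029  0.6302] rms S,T [np.float64(0.225), np.float64(0.206)]
[ 0.5928 -0.1646  0.2005 -0.099   0.6169] rms S,T [np.float64(0.2), np.float64(0.203)]
[ 0.5924 -0.1647  0.2003  0.0915  0.6099] rms S,T [np.float64(0.218), np.float64(0.275)]
[ 0.5919 -0.1649  0.2004  0.1484  0.599 ] rms S,T [np.float64(0.287), np.float64(0.294)]
[ 0.5918 -0.165   0.2002  0.2173  0.5933] rms S,T [np.float64(0.317), np.float64(0.306)]
[ 0.5917 -0.1652  0.1998  0.2666  0.5816] rms S,T [np.float64(0.329), np.float64(0.291)]
```

```bash
python3 - <<'E'
from fit import *
cv2.imwrite("pics/mach.png",np.hstack([zoom(S["image"],240,255,120,160,3.5 and 3,10)[:480],zoom(T["image"],320,175,105,120,4,10)]))
E
```

```text
(no output)
```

View pics/mach.png

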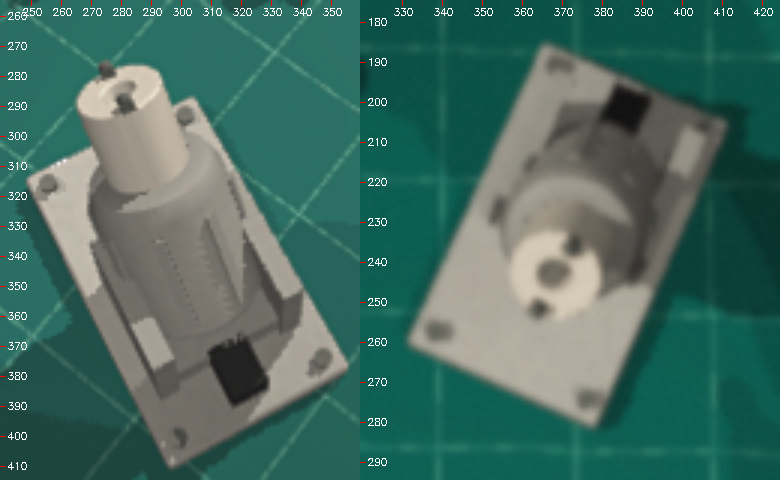

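View pics/fit_sp1.png

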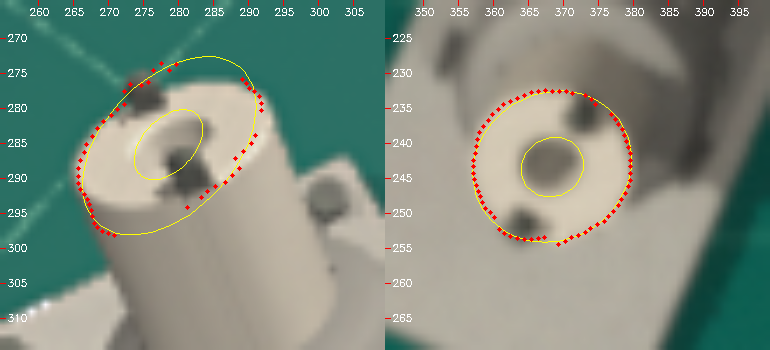

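```bash
cat > fitm.py <<'E'
from fit import *
Sc=np.array([(248.5,314.5),(304.2,286.8),(355.5,376.8),(296.2,410.2)])
Tc=np.array([(331.25,260.25),(378.5,282)[:] ,(411.5,205.25),(365.75,185.25)])
# order: identify by machine coords: -x end corners first
raw=np.array([(436,190),(440,170),(470,135),(500,115),(560,97),(600,92),(640,100),(660,125),(667,150),(500,238),(460,222),(440,205)],float)
E0=np.c_[(raw[:,0]-375)/8+257.5,raw[:,1]/8+264.5]
th=np.linspace(0,2*np.pi,180,endpoint=False)
def circ(p,r=.03):
    Rm=frame(p[3],p[4]).as_matrix()
    return p[:3]+np.c_[r*np.cos(th),r*np.sin(th),0*th]@Rm.T
def plate(p):
    # p: x,y,z,yaw,tilt,h
    q=np.array([(-.05,.075),(-.05,-.075),(.2,-.075),(.2,.075)])
    c,s=np.cos(p[3]),np.sin(p[3]); return np.c_[p[0]+c*q[:,0]-s*q[:,1],p[1]+s*q[:,0]+c*q[:,1],np.full(4,p[5])]
from scipy.spatial import cKDTree
def signed(c,p,E):
    uv=proj(c,circ(p));ell=uv
    d=proj(c,circ(p,.0305))-uv;n=d/np.linalg.norm(d,axis=1,keepdims=True)
    i=cKDTree(uv).query(E)[1]; return ((E-uv[i])*n[i]).sum(1)
p=np.array([.5928,-.1641,.2,-.44,np.radians(35),.015])
for it in range(4):
    uv=proj(T,circ(p));d=proj(T,circ(p,.0305))-uv;n=d/np.linalg.norm(d,axis=1,keepdims=True)
    t,g=edges(T,uv,n,2.5);ET=(uv+n*t[:,None])[g>.4*np.median(g)][::6]
    # scene plate order: -x end: which?
    def res(q,full=False):
        # bias of each camera: small shift (px) ~ 2mm calibration
        bS,bT=q[6:8],q[8:10]
        a=signed(S,q,E0-bS);b=signed(T,q,ET-bT)
        u=(proj(S,plate(q))-(OS-bS)).ravel();v=(proj(T,plate(q))-(Tc-bT)).ravel()
        return np.r_[a*.7,b*.7,u*.6,v*.6,q[6:]/.8,(q[2]-.2)/.0005,(q[4]-np.radians(35))/.005,(q[5]-.015)/.01]
    OS=Sc[[1,0,3,2]]
    if it==0: print(proj(S,plate(p)).round(1).tolist(),proj(T,plate(p)).round(1).tolist())
    best=None
    for o in ([1,0,3,2],[0,1,2,3]):
        OS=Sc[o];s=least_squares(res,np.r_[p[:6],np.zeros(4)],loss='soft_l1',f_scale=1.)
        if best is None or s.cost<best[0]: best=(s.cost,s.x,o)
    OS=Sc[best[2]];p=best[1]
    print(best[0],p[:6].round(4),p[6:].round(2))
q=p
print("plate S",(proj(S,plate(q))-OS).round(1).tolist(),"T",(proj(T,plate(q))-Tc).round(1).tolist())
print("circ",signed(S,q,E0-q[6:8]).round(1),signed(T,q,ET-q[8:10]).round(1))
np.save("mach.npy",p)
E
python3 fitm.py
```

```text
[[305.3, 286.4], [247.9, 312.9], [293.2, 411.2], [354.9, 379.3]] [[330.8, 258.6], [377.4, 281.3], [413.0, 206.1], [367.4, 184.4]]
2.502058360975305 [ 0.592  -0.164   0.2    -0.4107  0.6109  0.0111] [ 0.14 -0.05  0.26  0.09]
2.3974603396952583 [ 0.592  -0.164   0.2    -0.4107  0.6109  0.011 ] [ 0.13 -0.08  0.28  0.06]
2.3928287014602994 [ 0.592  -0.164   0.2    -0.4107  0.6109  0.011 ] [ 0.12 -0.08  0.28  0.06]
2.3929493686186634 [ 0.592  -0.164   0.2    -0.4107  0.6109  0.011 ] [ 0.12 -0.08  0.28  0.06]
plate S [[-0.0, -0.4], [-0.7, -0.2], [-0.2, 0.8], [0.9, 0.6]] T [[-0.4, -0.3], [-0.5, -0.7], [-0.2, 0.0], [-0.6, -0.3]]
circ [-0.2  0.1  0.2  0.2 -0.4 -0.4 -0.3 -0.2  0.9  0.1 -0.7 -0.5] [-0.1 -0.2 -0.1 -0.2 -0.   0.  -0.1 -0.  -0.6 -0.4 -0.3 -0.3 -0.3 -0.3
  1.1  0.4 -0.8  0.3 -0.4 -0.6 -0.3 -0.6 -0.2 -0.1 -0.2 -0.1  0.1  0.4
 -0.6  0.6]
```

```bash
cat > fith.py <<'E'
from fit import *
p=np.load("mach.npy")
def dogs(s,h=.005):
    return p[:3]+frame(p[3],p[4],s).apply([[.0245,0,h],[-.0245,0,h]])
oS=np.array([(281,288.3),(275,277.6)]);oT=np.array([(373,236.2),(364.3,251.3)])
for s0 in (0,.3,-.3):
  pass
def res(q):
    return np.r_[(proj(S,dogs(q[0],q[1]))-oS+q[2:4]).ravel(),(proj(T,dogs(q[0],q[1]))-oT+q[4:6]).ravel(),q[2:]/.8,(q[1]-.005)/.002]
s=least_squares(res,[0,.005,0,0,0,0]);print("spin",s.x.round(4),s.fun.round(2)[:8])
np.save("spin.npy",s.x[0])
# rack
rS=np.array([(362.1,147.1),(392.5,158.9),(358.5,224.1),(326.1,210.5)])
rT=np.array([(186.75,298),(182.25,267.25),(261.5,251.5),(268.2,284.5)])
loc=np.array([(-.045,.115),(.045,.115),(.045,-.115),(-.045,-.115)])
def rect(x,y,a,z,l):
    c,s_=np.cos(a),np.sin(a);return np.c_[x+c*l[:,0]-s_*l[:,1],y+s_*l[:,0]+c*l[:,1],np.full(len(l),z)]
f=lambda q:np.r_[(proj(S,rect(*q[:3],.06,loc))-rS).ravel(),(proj(T,rect(*q[:3],.06,loc))-rT).ravel()]
s=least_squares(f,[.52,.225,.2],loss='soft_l1',f_scale=.5);print("rack",s.x.round(4),f(s.x).round(1));rk=s.x
print("holes",rect(*rk,.06,np.array([(0,.065),(0,-.065)])))
# head
bS=np.array([(368.1,136.9),(380.9,140.9),(379.3,147.5),(365.1,142.5)])
bT=np.array([(a/8+179.5,b/8+244.5) for a,b in [(100,290),(88,195),(155,185),(178,282)]])
bl=np.array([(-.018,.013),(.018,.013),(.018,-.013),(-.018,-.013)])
g=lambda q:np.r_[(proj(S,rect(*q[:4],bl))-bS).ravel(),(proj(T,rect(*q[:4],bl))-bT).ravel()]
s=least_squares(g,[.508,.288,.2,.154],loss='soft_l1',f_scale=.5);print("head",s.x.round(4),g(s.x).round(1))
h=s.x;np.save("head.npy",h)
th=np.linspace(0,2*np.pi,60)
def circ(z,r):return np.c_[h[0]+r*np.cos(th),h[1]+r*np.sin(th),0*th+z]
zs=zoom(S["image"],345,130,55,60,7);zt=zoom(T["image"],178,255,50,60,7)
for c,z,o in((S,zs,(345,130)),(T,zt,(178,255))):
    draw(z,*o,7,proj(c,rect(*h[:4],bl)),closed=True)
    draw(z,*o,7,proj(c,circ(.06,.028)),(255,255,0)); draw(z,*o,7,proj(c,circ(.072,.028)))
    draw(z,*o,7,proj(c,rect(*h[:3],.072,np.array([(.017,.007),(.028,.007),(.028,-.007),(.017,-.007)]))),(0,255,0))
    draw(z,*o,7,proj(c,rect(*h[:3],.072,np.array([(-.017,.007),(-.028,.007),(-.028,-.007),(-.017,-.007)]))),(0,255,0))
cv2.imwrite("pics/fit_h.png",np.hstack([zs,zt]))
zs=zoom(S["image"],255,265,55,50,7);zt=zoom(T["image"],345,220,55,50,7)
sp=float(np.load("spin.npy"))
th=np.linspace(0,2*np.pi,60)
for c,z,o in((S,zs,(255,265)),(T,zt,(345,220))):
    F=frame(p[3],p[4],sp)
    for r in(.03,.0118): draw(z,*o,7,proj(c,p[:3]+F.apply(np.c_[r*np.cos(th),r*np.sin(th),0*th])))
    for sg in(1,-1):
        draw(z,*o,7,proj(c,p[:3]+F.apply([(sg*.0245+a,b,.0) for a,b in((.005,.005),(.005,-.005),(-.005,-.005),(-.005,.005))])),(0,255,0),closed=True)
        draw(z,*o,7,proj(c,p[:3]+F.apply([(sg*.0245,0,0),(sg*.0245,0,.009)])),(0,0,255))
cv2.imwrite("pics/fit_d.png",np.hstack([zs,zt]))
E
python3 fith.py
```

```text
spin [-0.0733  0.0049 -0.1535  0.0322  0.5454 -0.0149] [ 0.12  0.17  0.12 -0.22 -0.47 -0.1  -0.38  0.13]
rack [0.5219 0.2251 0.212 ] [-0.5 -0.4 -0.2 -0.9 -0.7 -0.2 -0.9  0.2  0.  -0.5 -0.3 -0.9  0.3 -0.5
 -0.8 -2.4]
holes [[0.50817566 0.28865273 0.06      ]
 [0.53552669 0.16156252 0.06      ]]
head [0.5089 0.2869 0.2404 0.1557] [-0.3 -0.7  0.3 -0.2 -1.8  0.6 -1.2  1.  -0.2  0.8 -1.1 -0.6  0.1 -1.4
 -0.3 -0.4]
```

```bash
sleep 1
```

```text
(no output)
```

View pics/fit_h.png

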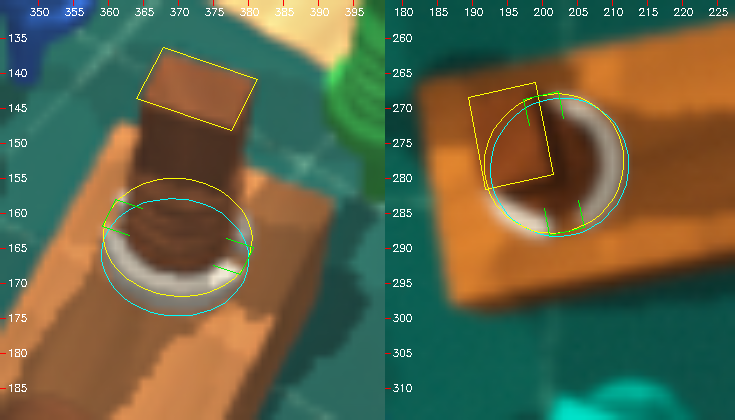

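View pics/fit_d.png

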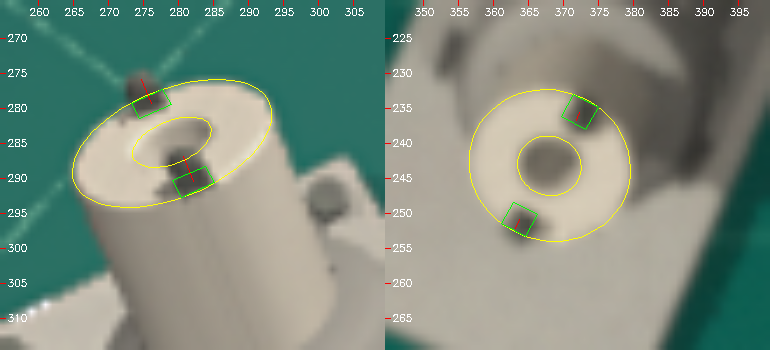

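```bash
cat > plan.py <<'E'
from fit import *
from rig import manip
p=np.load("mach.npy");sp=float(np.load("spin.npy"));h=np.load("head.npy")
NOSE=p[:3].copy();NOSE[2]=.2
F=frame(p[3],np.radians(35),sp)
def tool(Hr,s):  # head rotation -> tool rotation
    M=Hr.as_matrix();x=-M[:,2];y=s*M[:,1];return R.from_matrix(np.c_[x,y,np.cross(x,y)])
G=.080  # grasp point above the flange underside
def tcp(Ho,Hr,s,g=G):
    t=tool(Hr,s); return Ho+Hr.apply([0,0,g])-t.apply([.003,0,0]), t.as_rotvec()
E
python3 - <<'E'
from plan import *
H0=R.from_euler('z',h[2]);o0=np.array([h[0],h[1],.06])
print("axis",F.apply([0,0,1]))
for s in(1,-1):
    for dz in(.0,.14,.2):
        q=manip.solve_ik(*tcp(o0+[0,0,dz],H0,s)); print("grasp",s,dz,None if q is None else np.round(q,2))
    for d in(0,.07,.13):
        q=manip.solve_ik(*tcp(NOSE+F.apply([0,0,d]),F,s)); print("goal",s,d,None if q is None else np.round(q,2))
E
```

```text
axis [-0.52588106  0.22899571  0.81915204]
grasp 1 0.0 [ 0.49  0.51  1.79 -0.    0.84 -1.32]
grasp 1 0.14 [ 0.49  0.33  1.7  -0.    1.12 -1.32]
grasp 1 0.2 [ 0.49  0.27  1.63 -0.    1.24 -1.32]
goal 1 0 [-0.23  0.16  2.11 -0.38  0.29 -0.98]
goal 1 0.07 [-0.21 -0.    2.13 -0.28  0.43 -1.08]
goal 1 0.13 [-0.19 -0.13  2.12 -0.24  0.57 -1.11]
grasp -1 0.0 [ 0.49  0.51  1.79 -0.    0.84  1.82]
grasp -1 0.14 [ 0.49  0.33  1.7  -0.    1.12  1.82]
grasp -1 0.2 [ 0.49  0.27  1.63 -0.    1.24  1.82]
goal -1 0 [-0.23  0.16  2.11 -0.38  0.29  2.16]
goal -1 0.07 [-0.21 -0.    2.13 -0.28  0.43  2.07]
goal -1 0.13 [-0.19 -0.13  2.12 -0.24  0.57  2.03]
```

```bash
python3 - <<'E'
from plan import *
H0=R.from_euler('z',h[2]);o0=np.array([h[0],h[1],.06])
P=manip.get_position()
manip.servo_line(P+[0,0,.17],rate=.3)
pos,rv=tcp(o0,H0,1)
manip.move_to(pos+[0,0,.2],rv)
manip.command_gripper(.055)
print(manip.get_time(),manip.get_position()-pos,manip.get_contact_force())
manip.servo_line(pos+[0,0,.06],rate=.2)
print(manip.get_time())
for n in("scene","top"):
    c=snap(n,1);np.savez(n+"B.npz",**c)
    cv2.imwrite(f"pics/{n}B.png",zoom(c["image"],340 if n=="scene" else 160,90 if n=="scene" else 230,75,80,6))
E
python3 -c "
import cv2,numpy as np
cv2.imwrite('pics/B.png',cv2.resize(np.hstack([cv2.imread('pics/sceneB.png'),cv2.imread('pics/topB.png')]),(800,426)))"
```

```text
4.9083 [ 4.64117287e-05 -1.10931043e-04  2.00008842e-01] [ 0.42905261  0.33986484 -0.90208111]
5.7583
```

View pics/B.png

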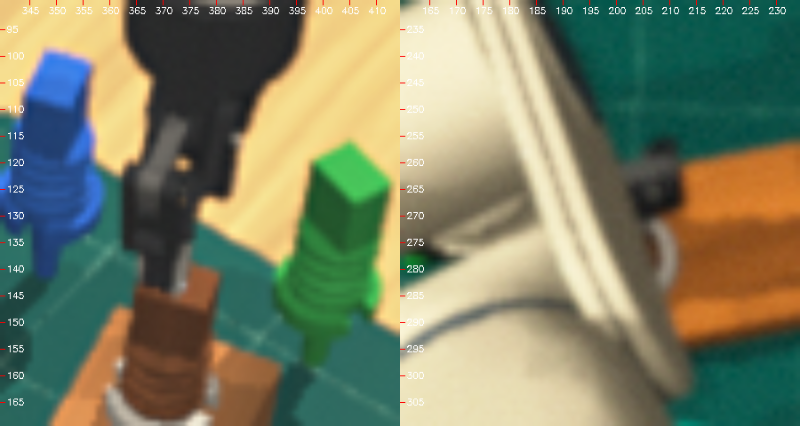

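```bash
python3 - <<'E'
from plan import *
S=load("sceneB.npz")
P=manip.get_position();t=R.from_rotvec(manip.get_ee_rot());w=manip.get_width()
for s in(1,-1):
    print(w,proj(S,P+t.apply([[.022,s*w/2,.011],[.022,s*w/2,-.011],[.022,s*(w/2+.014),.011],[.022,s*(w/2+.014),-.011]])).round(1).tolist())
E
```

```text
0.05500796249270205 [[382.2, 128.4], [373.9, 125.7], [384.2, 124.5], [375.9, 121.8]]
0.05500796249270205 [[374.1, 144.2], [365.7, 141.4], [372.0, 148.4], [363.5, 145.5]]
```

```bash
python3 - <<'E'
from plan import *
H0=R.from_euler('z',h[2]);o0=np.array([h[0],h[1],.06])
pos,rv=tcp(o0,H0,1)
f0=manip.get_contact_force()
manip.servo_line(pos,rate=.12)
print("df",manip.get_contact_force()-f0)
manip.command_gripper(.02,f_grip=70)
print(manip.get_time(),manip.get_width(),manip.get_contact_force()-f0,manip.get_torque())
E
```

```text
df [ 0.18864897  1.34572905 -0.16893718]
6.875 0.025290735445957314 [-1.56288625  1.20271435  5.10854234] [ 0.13048618  0.03464135 -0.05140031]
```

```bash
python3 - <<'E'
from plan import *
P=manip.get_position();f0=manip.get_contact_force()
manip.servo_line(P+[0,0,.03],rate=.08)
print("df",manip.get_contact_force()-f0)
manip.servo_line(P+[0,0,.18],rate=.3)
print(manip.get_time(),manip.get_width(),manip.get_contact_force(),manip.get_torque())
c=snap("scene",1);np.savez("sceneC.npz",**c)
cv2.imwrite("pics/C.png",zoom(c["image"],320,60,100,130,5)[:600])
pp,rv=tcp(NOSE+F.apply([0,0,.12]),F,1)
manip.move_to(pp,rv)
pp,rv=tcp(NOSE+F.apply([0,0,.062]),F,1)
manip.servo_line(pp,rv,rate=.15)
print(manip.get_time(),manip.get_position()-pp)
for n in("scene","top"):
    c=snap(n,4);np.savez(n+"D.npz",**c)
cs,ct=load("sceneD.npz"),load("topD.npz")
cv2.imwrite("pics/D.png",np.hstack([zoom(cs["image"],235,220,70,85,5.5 and 6)[:510],zoom(ct["image"],345,200,60,85,6)]))
E
```

```text
df [ 1.09069519 -1.84092652 -9.15688588]
8.0667 0.0252801614339888 [-0.07802673  0.09345471 -6.05750117] [-0.03371074  0.01782607  0.01969914]
10.1583 [ 0.00022087  0.00040487 -0.00025075]
```

View pics/C.png

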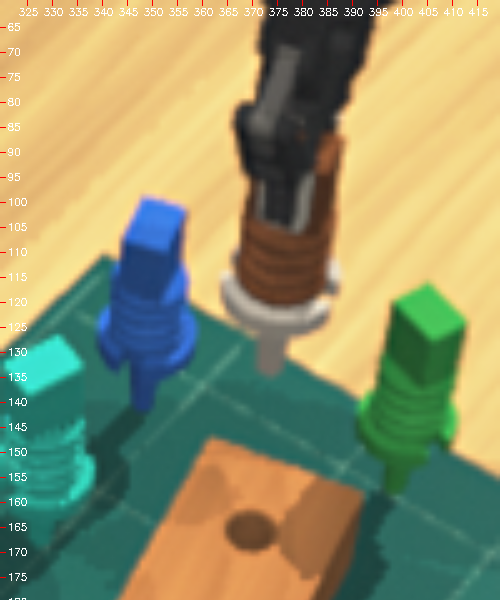

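View pics/D.png

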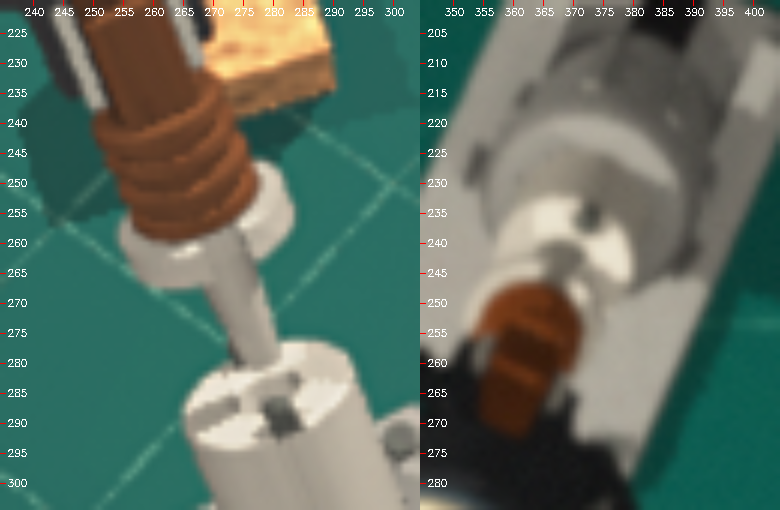

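```bash
cat > ov.py <<'E'
from plan import *
def overlay(tag,Ho,Hr,out):
    cs,ct=load(f"scene{tag}.npz"),load(f"top{tag}.npz")
    th=np.linspace(0,2*np.pi,60)
    zz=[]
    for c,o in((cs,(240,222)),(ct,(345,205))):
        z=zoom(c["image"],*o,62,82,6)
        C=lambda r,h_:proj(c,Ho+Hr.apply(np.c_[r*np.cos(th),r*np.sin(th),0*th+h_]))
        draw(z,*o,6,C(.028,0),(255,255,0));draw(z,*o,6,C(.028,.012),(255,255,0));draw(z,*o,6,C(.022,.054),(255,0,255))
        draw(z,*o,6,C(.0065,-.05));
        for sg in(1,-1):
            for hh in (0,.012): draw(z,*o,6,proj(c,Ho+Hr.apply([(sg*.028,.007,hh),(sg*.017,.007,hh),(sg*.017,-.007,hh),(sg*.028,-.007,hh)])),(0,255,0))
        v=c["cam_to_world"][:3,3]-Ho; a=Hr.apply([0,0,1]);n=np.cross(a,v);n/=np.linalg.norm(n)
        for sg in(1,-1): draw(z,*o,6,proj(c,[Ho+sg*.011*n,Ho-.05*a+sg*.0065*n]))
        for sg in(1,-1): draw(z,*o,6,proj(c,[Ho+sg*.022*n+.012*a,Ho+.054*a+sg*.022*n]),(255,0,255))
        for r in(.03,.0118): draw(z,*o,6,proj(c,NOSE+F.apply(np.c_[r*np.cos(th),r*np.sin(th),0*th])),(0,0,255))
        zz.append(z)
    cv2.imwrite(out,np.hstack(zz))
E
python3 - <<'E'
from ov import *
overlay("D",NOSE+F.apply([0,0,.062]),F,"pics/D2.png")
E
```

```text
(no output)
```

View pics/D2.png

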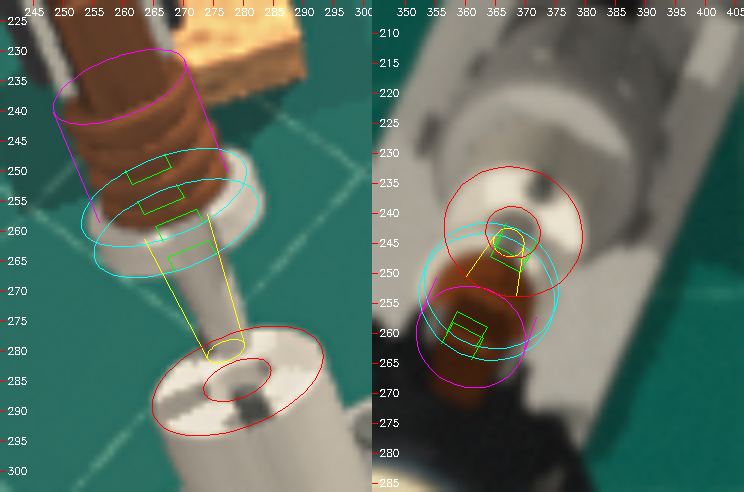

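```bash
python3 - <<'E'
from h import *
c=load("sceneD.npz");cv2.imwrite("pics/D3.png",zoom(c["image"],242,228,55,60,10))
c=load("topD.npz");cv2.imwrite("pics/D4.png",zoom(c["image"],348,225,50,55,10))
E
```

```text
(no output)
```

View pics/D3.png

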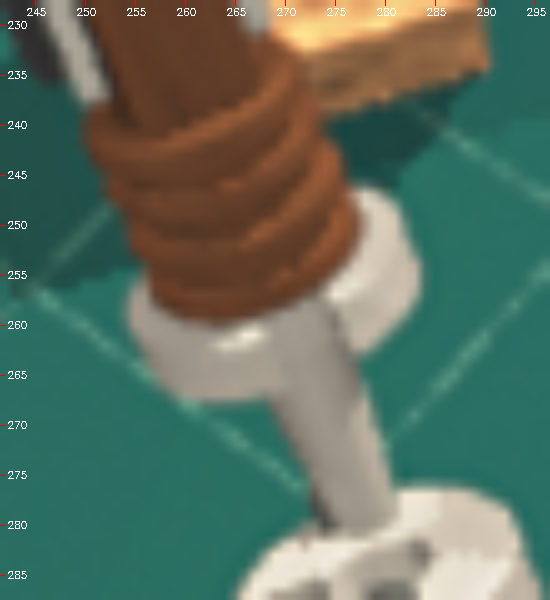

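View pics/D4.png

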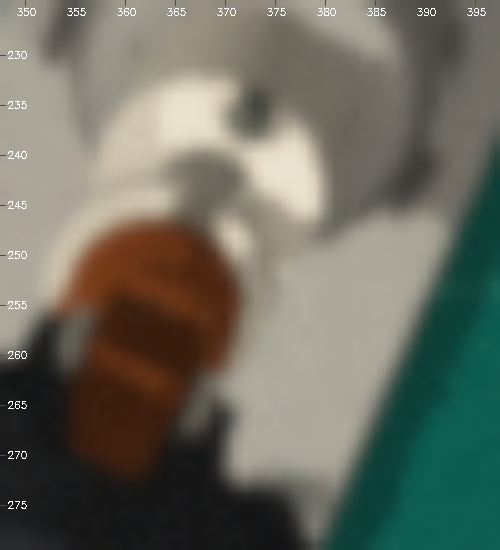

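```bash
cat > fhead.py <<'E'
from plan import *
def hull(c,P): return cv2.convexHull(proj(c,P).astype(np.float32))
th=np.linspace(0,2*np.pi,90,endpoint=False)
C=lambda r,z:np.c_[r*np.cos(th),r*np.sin(th),0*th+z]
ROLL=np.r_[C(.022,.012),C(.022,.054)];FL=np.r_[C(.028,0),C(.028,.012)];SH=np.r_[C(.011,0),C(.0065,-.05)]
def brown(c,box):
    im=cv2.resize(np.clip(c["image"],0,255).astype(np.uint8),None,fx=4,fy=4,interpolation=cv2.INTER_LINEAR)
    hsv=cv2.cvtColor(im,cv2.COLOR_RGB2HSV);m=((hsv[...,0]<14)|(hsv[...,0]>172))&(hsv[...,1]>110)&(hsv[...,2]<190)
    k=np.zeros_like(m);x0,y0,x1,y1=[4*a for a in box];k[y0:y1,x0:x1]=1
    m=(m&(k>0)).astype(np.uint8)
    cn=max(cv2.findContours(m,cv2.RETR_EXTERNAL,cv2.CHAIN_APPROX_NONE)[0],key=cv2.contourArea)[:,0].astype(float)
    cn=(cn+.5)/4-.5
    return cn
def fithead(cs,ct,Ho,Hr,scontour,tcontour,sflange,sshank,verbose=True):
    def pose(q): return Ho+Hr.apply(q[:3]),Hr*R.from_rotvec([q[3],q[4],0])
    def res(q):
        o,r=pose(q);out=[]
        for c,M,E,w in((cs,ROLL,scontour,.5),(ct,ROLL,tcontour,.5),(cs,FL,sflange,1),(cs,SH,sshank,1)):
            hl=hull(c,o+r.apply(M));out+= [w*cv2.pointPolygonTest(hl,(float(e[0]),float(e[1])),True) for e in E]
        return np.r_[out,q[:3]/[.004,.0015,.0015],q[3]/.01,q[4]/.06]
    s=least_squares(res,np.zeros(5),loss='soft_l1',f_scale=.7,diff_step=1e-3,x_scale=[.001,.001,.001,.01,.01])
    return s.x,pose(s.x),res(s.x)
E
python3 - <<'E'
from fhead import *
cs,ct=load("sceneD.npz"),load("topD.npz")
a=brown(cs,(246,242,282,264));b=brown(ct,(350,240,378,257))
a=a[(a[:,1]>242.8)][::6];b=b[b[:,1]<256][::6]
print(a.round(1).tolist());print(b.round(1).tolist())
z=lambda l:np.array([(x/10+241.5,y/10+227.5) for x,y in l])
fl=z([(128,315),(140,345),(165,378),(195,397),(230,402),(260,398),(421,265),(412,300),(395,330),(375,350),(395,205),(410,235)])
sh=z([(272,405),(290,440),(305,475),(320,510),(355,365),(370,410),(382,460),(395,505)])
print(proj(cs,NOSE+F.apply([0,0,.012])))
q,(o,r),e=fithead(cs,ct,NOSE+F.apply([0,0,.062]),F,a,b,fl,sh)
print(q.round(4),e.round(1))
np.save("hq.npy",q)
from ov import overlay
overlay("D",o,r,"pics/D5.png")
E
```

```text
[[250.9, 242.9], [251.9, 244.1], [252.6, 245.6], [252.9, 247.1], [254.4, 248.6], [254.9, 250.1], [254.9, 251.6], [255.9, 253.1], [256.9, 254.4], [256.9, 255.9], [257.4, 257.4], [258.9, 258.4], [260.4, 259.1], [261.9, 259.1], [263.4, 259.4], [264.9, 259.1], [266.4, 258.9], [267.9, 258.4], [269.4, 257.9], [270.9, 257.1], [272.4, 256.4], [273.9, 255.4], [275.4, 253.9], [276.4, 252.6], [277.1, 251.1], [277.1, 249.6], [276.6, 248.1], [276.1, 246.6], [275.6, 245.1], [275.4, 243.6]]
[[361.4, 246.9], [359.9, 247.4], [358.4, 248.1], [356.9, 249.1], [355.9, 250.6], [355.1, 252.1], [354.4, 253.6], [353.9, 255.1], [354.6, 255.4], [356.1, 255.4], [371.1, 255.4], [371.1, 253.9], [370.6, 252.4], [369.9, 250.9], [368.9, 249.4], [367.4, 247.9], [365.9, 247.1], [364.4, 246.9], [362.9, 246.9]]
[[277.05930557 279.91513724]]
[-0.0024  0.0022 -0.0004  0.0009 -0.0023] [ 0.1  0.3  0.3  0.2  0.6  0.5  0.2  0.4  0.6  0.3  0.3  0.5  0.3  0.4
  0.2  0.3  0.2  0.2  0.2  0.3  0.2  0.3  0.4  0.5  0.5  0.6  0.5  0.5
  0.4  0.3  0.4  0.6  0.7  0.7  0.7  0.7  0.7  0.8  1.2  1.9  0.   0.
  0.1  0.2  0.1  0.1  0.1  0.3  0.4  0.2  0.2  0.5 -0.4 -0.9 -1.  -0.3
 -0.3 -0.9 -1.2  0.  -0.3  0.4  0.3  0.  -0.3  0.  -0.2 -0.  -0.  -0.6
  1.5 -0.3  0.1 -0. ]
```

View pics/D5.png

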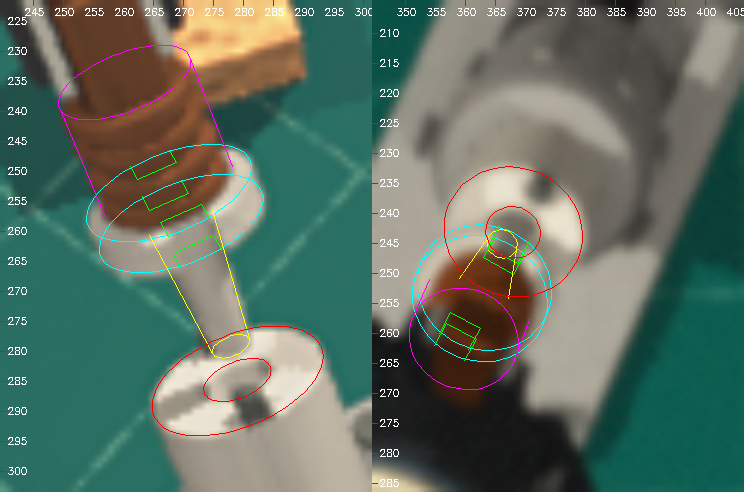

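```bash
cat > fhead2.py <<'E'
from fhead import *
def fit2(cs,ct,Ho,Hr,a,b,fl,sh,sig=(.004,.003,.002)):
    def pose(q): return Ho+Hr.apply(q[:3]),Hr*R.from_rotvec([q[3],q[4],0])
    def res(q):
        o,r=pose(q);out=[]
        for c,M,E,w,k in((cs,ROLL,a,.5,q[5]),(ct,ROLL,b,.7,q[6]),(cs,FL,fl,1,q[7]),(cs,SH,sh,1,0)):
            hl=hull(c,o+r.apply(M));out+= [w*(cv2.pointPolygonTest(hl,(float(e[0]),float(e[1])),True)-k) for e in E]
        return np.r_[out,q[:3]/sig,q[3]/.01,q[4]/.04,q[5:]/.7]
    s=least_squares(res,np.zeros(8),loss='soft_l1',f_scale=.7,diff_step=1e-3,x_scale=[.001,.001,.001,.01,.01,.5,.5,.5])
    return s.x,pose(s.x),res(s.x)
E
python3 - <<'E'
from fhead2 import *
cs,ct=load("sceneD.npz"),load("topD.npz")
a=brown(cs,(246,242,282,264));b=brown(ct,(350,240,378,257))
a=a[(a[:,1]>242.8)][::6];b=b[b[:,1]<255][::4]
z=lambda l:np.array([(x/10+241.5,y/10+227.5) for x,y in l])
fl=z([(128,315),(140,345),(165,378),(195,397),(230,402),(260,398),(421,265),(412,300),(395,330),(375,350),(395,205),(410,235)])
sh=z([(272,405),(290,440),(305,475),(320,510),(355,365),(370,410),(382,460),(395,505)])
for w in ((.004,.003,.002),(.004,.001,.001)):
  q,(o,r),e=fit2(cs,ct,NOSE+F.apply([0,0,.062]),F,a,b,fl,sh,w);print(q.round(4))
  t=(o+r.apply([0,0,-.05])-NOSE);print("tip rel nose in spindle frame",F.inv().apply(t).round(4))
q,(o,r),e=fit2(cs,ct,NOSE+F.apply([0,0,.062]),F,a,b,fl,sh)
print(e.round(1))
np.save("hq.npy",q)
from ov import overlay
overlay("D",o,r,"pics/D6.png")
E
```

```text
[-1.000e-04  2.000e-03  1.000e-04  1.500e-03  7.800e-03  7.953e-01
  1.201e+00 -1.317e-01]
tip rel nose in spindle frame [-0.0004  0.0021  0.0121]
[-1.0000e-04  1.9000e-03 -0.0000e+00  2.1000e-03  2.7000e-03  8.0740e-01
  1.1806e+00 -1.3430e-01]
tip rel nose in spindle frame [-0.0002  0.002   0.012 ]
[-0.3 -0.1 -0.  -0.2  0.2  0.1 -0.1  0.   0.2 -0.  -0.1  0.2  0.1  0.2
  0.   0.1  0.   0.1  0.   0.1  0.1  0.1  0.2  0.2  0.2  0.2  0.1  0.1
  0.1 -0.1  0.2  0.3  0.4  0.3  0.3  0.2  0.1  0.1  0.1  0.   0.1 -0.4
 -0.3 -0.2 -0.1 -0.1 -0.1 -0.1 -0.1 -0.1  0.   0.2  0.3  0.3  0.4  0.4
  0.9  0.1 -0.3 -0.4 -0.2  0.1 -0.4 -0.7  0.1 -0.2  0.5  0.4  0.1 -0.3
  0.  -0.2 -0.  -0.  -0.   0.7  0.1  0.1  0.2  1.1  1.7 -0.2]
```

View pics/D6.png

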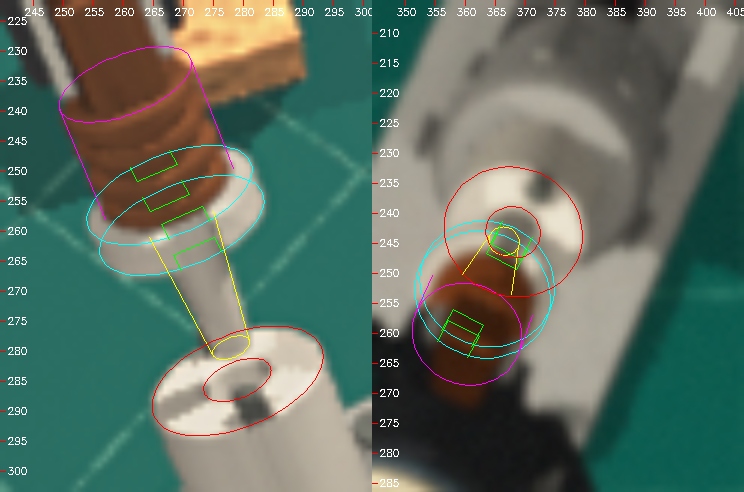

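```bash
cat > ins.py <<'E'
from plan import *
def go(u,dx=0,dy=0,rate=.05,drot=0.,dz=0):
    Fr=F*R.from_euler('z',drot)
    pp,rv=tcp(NOSE+F.apply([dx,dy,u]),Fr,1); manip.servo_line(pp,rv,rate=rate)
def fsp(): # force & torque in spindle frame
    return F.inv().apply(manip.get_contact_force()),F.inv().apply(manip.get_torque())
E
python3 - <<'E'
from ins import *
go(.062,-.0,-.002); f0,t0=fsp(); print(f0.round(1),t0.round(2))
np.save("f0.npy",np.r_[f0,t0])
for u in(.045,.03,.022,.016):
    go(u,0,-.002,rate=.08); f,t=fsp(); print(u,(f-f0).round(1),(t-t0).round(2),manip.get_time())
    if np.linalg.norm(f-f0)>8: break
for n in("scene","top"):
    c=snap(n,3);np.savez(n+"E.npz",**c)
cs,ct=load("sceneE.npz"),load("topE.npz")
cv2.imwrite("pics/E.png",np.hstack([zoom(cs["image"],245,240,62,72,6.0 and 6),zoom(ct["image"],345,215,62,72,6)]))
E
```

```text
[-2.9  0.2 -4.3] [-0.    0.83 -0.02]
0.045 [ 1.1 -0.8  0.6] [-0.08 -0.02  0.05] 11.175
0.03 [ 0.8 -0.2  0.6] [-0.09  0.01 -0.01] 11.5167
0.022 [ 0.2 -1.2  0.7] [-0.07 -0.03  0.06] 11.7667
0.016 [-0.3 -0.8  0.7] [-0.08 -0.05  0.04] 12.0167
```

View pics/E.png

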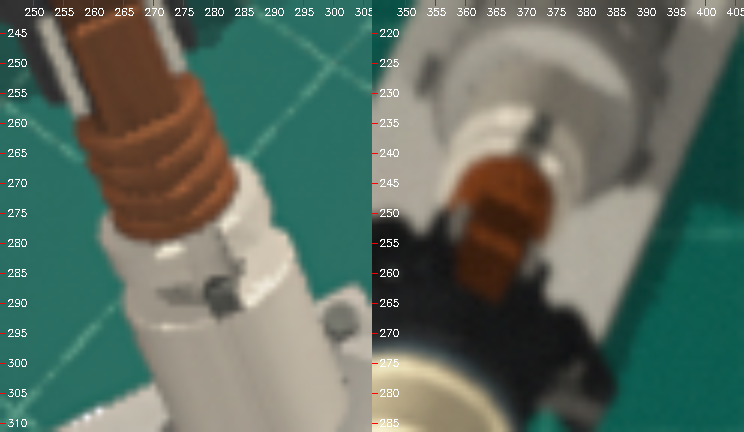

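```bash
python3 - <<'E'
from ins import *
c=load("sceneE.npz");o=(258,258);k=13
z=zoom(c["image"],*o,46,46,k)[:,:];z2=z.copy()
Ho=NOSE+F.apply([0,0,.016])
for hh in(0,.012):
    draw(z2,*o,k,proj(c,Ho+F.apply([(.028,.007,hh),(.017,.007,hh),(.017,-.007,hh),(.028,-.007,hh)])),(0,255,0))
for (a,b) in((.005,.005),(.005,-.005),(-.005,-.005),(-.005,.005)):pass
draw(z2,*o,k,proj(c,NOSE+F.apply([(.0245+a,b,0) for a,b in((.005,.005),(.005,-.005),(-.005,-.005),(-.005,.005))])),(0,0,255),closed=True)
draw(z2,*o,k,proj(c,NOSE+F.apply([(.0245,0,0),(.0245,0,.009)])),(0,0,255))
th=np.linspace(0,6.28,60)
for r,hh in((.028,.016),(.028,.028),(.03,0)):draw(z2,*o,k,proj(c,NOSE+F.apply(np.c_[r*np.cos(th),r*np.sin(th),0*th+hh])),(255,255,0))
cv2.imwrite("pics/E1.png",z);cv2.imwrite("pics/E2.png",z2)
E
```

```text
(no output)
```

View pics/E1.png

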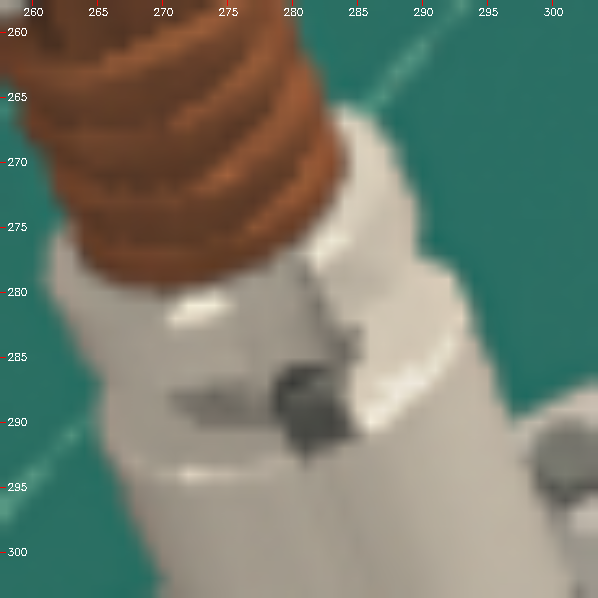

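View pics/E2.png

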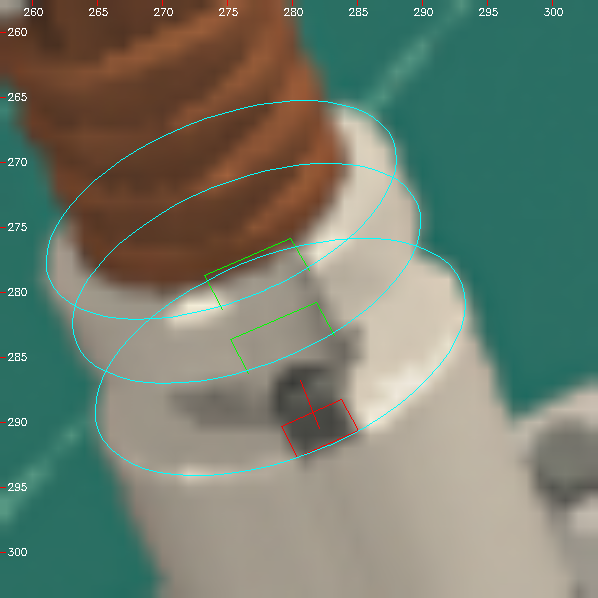

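```bash
python3 - <<'E'
from ins import *
b=np.load("f0.npy")
for u in(.011,.008,.006,.004,.0025,.0015):
    go(u,0,-.002,rate=.03); f,t=fsp(); f=f-b[:3];t=t-b[3:]; print(u,f.round(1),t.round(2),round(manip.get_time(),2))
    if np.linalg.norm(f)>12: break
E
```

```text
0.011 [ 1.1 -0.2  0.9] [-0.11 -0.11  0.01] 12.63
0.008 [ 0.6 -1.5  0.4] [-0.12 -0.16  0.03] 12.88
0.006 [ 1.7 -1.  -0.4] [-0.19 -0.18  0.02] 13.13
0.004 [ 1.9 -0.4  0.3] [-0.27 -0.31  0.03] 13.38
0.0025 [ 1.5 -1.   0.7] [-0.33 -0.3  -0.  ] 13.63
0.0015 [ 1.6 -0.3  4.2] [-0.32 -0.28 -0.01] 13.88
```

```bash
python3 - <<'E'
from ins import *
b=np.load("f0.npy")
for u in(.001,.0005,0,-.0005,-.001,-.0015,-.002,-.0025,-.003):
    go(u,0,-.002,rate=.02); manip.hold(.05); f,t=fsp(); f=f-b[:3];t=t-b[3:]; print(u,f.round(1),t.round(2),round(manip.get_time(),2))
    if f[2]>15 or np.linalg.norm(f[:2])>15: break
for n in("scene","top"):
    c=snap(n,3);np.savez(n+"G.npz",**c)
cs=load("sceneG.npz");cv2.imwrite("pics/G.png",zoom(cs["image"],258,258,46,46,13))
E
```

```text
0.001 [ 0.  -1.3 12.9] [-0.34  0.01  0.02] 14.18
0.0005 [-0.8  0.5 15.9] [-0.16 -0.09 -0.03] 14.48
```

View pics/G.png

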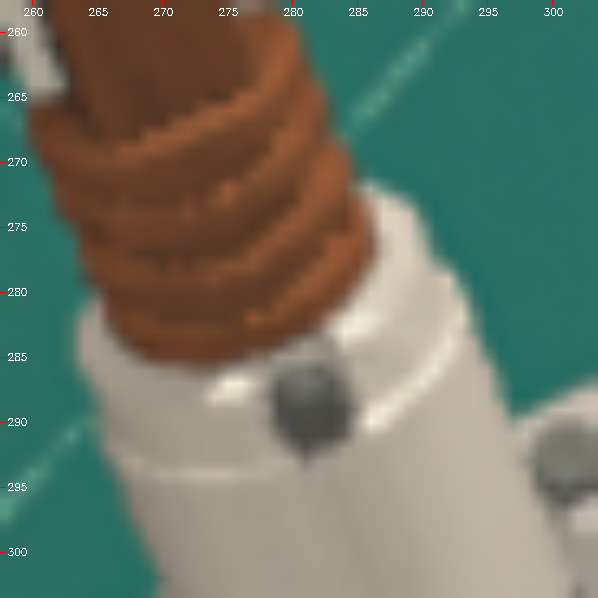

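```bash
python3 - <<'E'
from ins import *
b=np.load("f0.npy")
for u in(0,-.0005,-.001,-.0015):
    go(u,0,-.002,rate=.02); manip.hold(.1); f,t=fsp(); f=f-b[:3];t=t-b[3:]; print(u,f.round(1),t.round(2),round(manip.get_time(),2),manip.get_width())
    if f[2]>32 or np.linalg.norm(f[:2])>15: break
c=snap("scene",3);np.savez("sceneH.npz",**c)
o=(258,258);k=13;z=zoom(c["image"],*o,46,46,k)
th=np.linspace(0,6.28,60)
for r,hh in((.028,0),(.028,.012)):draw(z,*o,k,proj(c,NOSE+F.apply(np.c_[r*np.cos(th),r*np.sin(th),0*th+hh])),(255,255,0))
cv2.imwrite("pics/H.png",z)
E
```

```text
0 [-1.6  1.1 22.8] [-0.14  0.14  0.08] 15.13 0.024863853652742147
-0.0005 [-2.3  1.1 33.1] [-0.2   0.35  0.04] 15.48 0.024958020779813933
```

View pics/H.png

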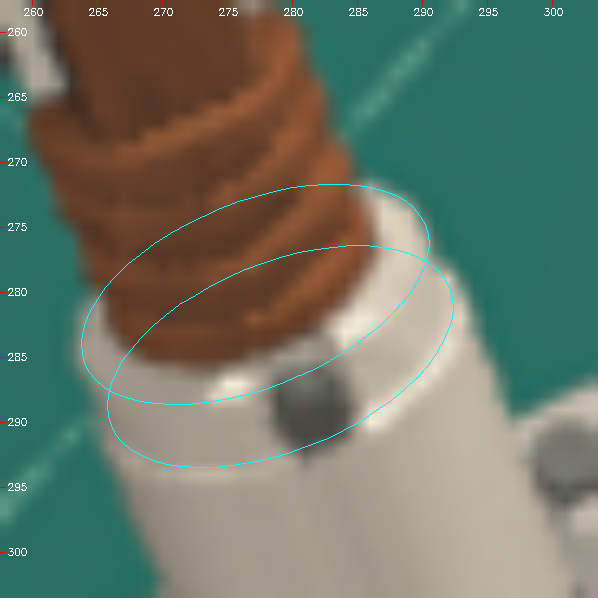

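```bash
python3 - <<'E'
from ins import *
b=np.load("f0.npy")
go(.0008,0,-.002,rate=.02);manip.hold(.1);f,t=fsp();print((f-b[:3]).round(1))
manip.command_gripper(.034);manip.hold(.2)
print(manip.get_width(),fsp()[0].round(1))
manip.command_gripper(.06)
go(.06,0,-.002,rate=.12)
print(manip.get_time(),fsp()[0].round(1))
P=manip.get_position();manip.servo_line(P+[-.12,.05,.1],rate=.3)
for n in("scene","top"):
    c=snap(n,3);np.savez(n+"I.npz",**c)
    if n=="scene": s=c
    else: t=c
cv2.imwrite("pics/I.png",np.hstack([zoom(s["image"],250,235,55,65,7),zoom(t["image"],340,205,55,65,7)]))
cv2.imwrite("pics/I2.png",s["image"].astype(np.uint8)[:,:,::-1])
print(manip.get_time())
E
```

```text
[-0.4  1.2 16.2]
0.034415205220365445 [-0.3 -0.8 -0.7]
17.4583 [-0.5 -0.1  0. ]
18.4583
```

View pics/I.png

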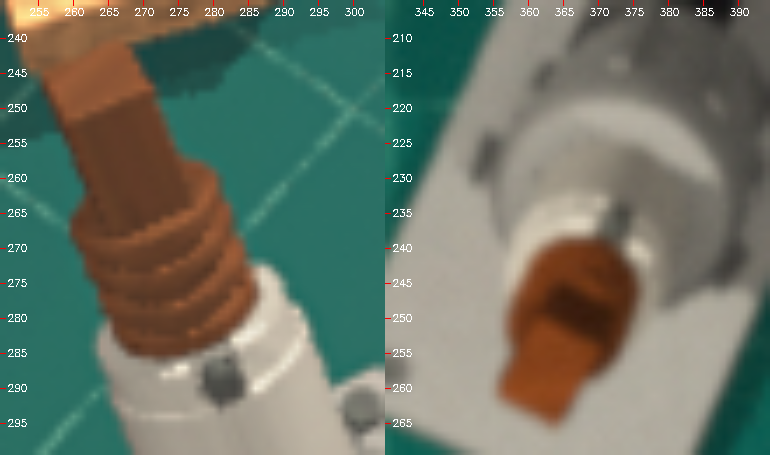

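View pics/I2.png

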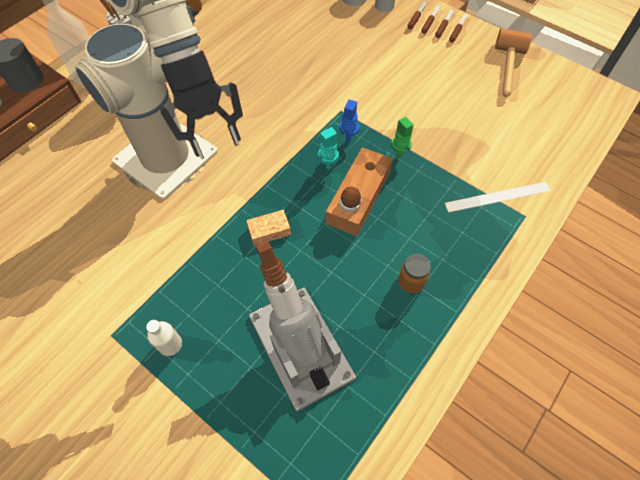

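```bash
python3 - <<'E'
from plan import *
th=np.linspace(0,6.28,60);out=[]
for n,o in(("scene",(250,232)),("top",(340,208))):
    c=load(n+"I.npz");k=7;z=zoom(c["image"],*o,55,68,k)
    for r,hh in((.028,0),(.028,.012),(.022,.054)):draw(z,*o,k,proj(c,NOSE+F.apply(np.c_[r*np.cos(th),r*np.sin(th),0*th+hh])),(255,255,0))
    draw(z,*o,k,proj(c,NOSE+F.apply([(.018,.013,.094),(.018,-.013,.094),(-.018,-.013,.094),(-.018,.013,.094)])),(0,255,0),closed=True);out.append(z)
cv2.imwrite("pics/J.png",np.hstack(out))
E
```

```text
(no output)
```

View pics/J.png

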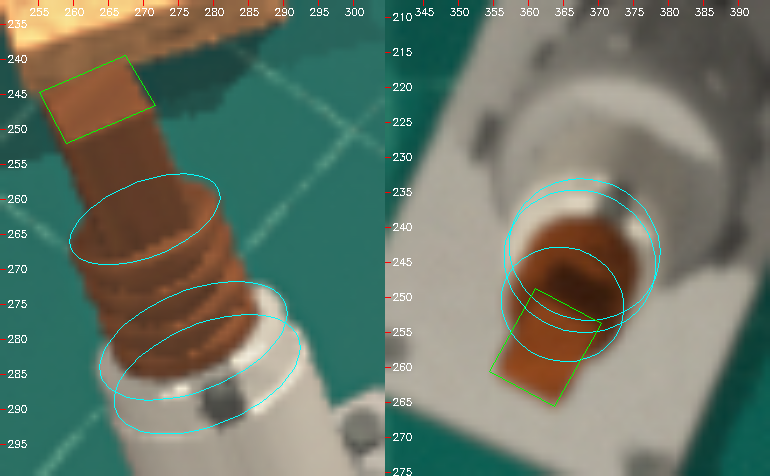

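```bash
python3 - <<'E'
from h import *
A={k:load(f"scene{k}.npz")["image"].mean(2).astype(np.float32) for k in "GHI"}
for nm,(x,y,w,hh) in (("roll",(262,262,26,26)),("ref spindle",(268,290,30,30))):
    for a,b in(("G","H"),("H","I"),("G","I")):
        # ECC subpixel translation
        W=np.eye(2,3,dtype=np.float32)
        cc,W=cv2.findTransformECC(A[a][y:y+hh,x:x+w],A[b][y:y+hh,x:x+w],W,cv2.MOTION_TRANSLATION,(3,100,1e-5))
        print(nm,a,b,W[:,2].round(2),round(cc,4))
E
```

```text
roll G H [ 0.02 -0.01] 0.9997
roll H I [-0.15  0.06] 0.994
roll G I [-0.13  0.03] 0.994
ref spindle G H [-0. -0.] 1.0
ref spindle H I [-0.03  0.01] 0.9975
ref spindle G I [-0.04  0.01] 0.9975
```

```bash
python3 - <<'E'
from rig import manip
print(manip.get_time(),manip.get_contact_force()); manip.sign_off()
E
```

```text
18.4583 [ 0.08260833 -0.55990091 -0.94689618]
the job is handed in; nothing more can be done
```

The grooved head is seated on the spindle and released, and the job was handed in at about 18.5 s of robot time. I gripped it across the boss flats, lifted it from the rack's far hole and set it in along the spindle axis in small force-checked steps.

**Seating:**
- Contact with the spindle face began within about 1.5 mm of the expected depth. Pressing from 16 N up to 33 N then moved the head only 0.02 px in the scene view, so I take it to be hard against the face.
- The dog facing the scene camera shows in its slot. The dog on the far side was not seen clearly.
- After release the force on the tool fell to near zero. The head settled sideways by about 0.15 px (roughly 0.3 mm) and matched the seated model to about 1 px in both views.

**Bystanders:** The spare, jar, bottle, cork block and coloured lookalikes look unmoved in the last scene picture. I checked that by eye only.

**What disagreed:**
- With the head in the gripper, the cameras showed it about 2 mm to one side of where the robot's own position put it. That is within the stated calibration error. I corrected for it, and the head went in with side forces below about 3 N.
- The top view also put the boss about 1 px off the model, which is too coarse to rule out a gap under 1 mm. For that I relied on the force test above.

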